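# Open the stock drawer and set the lamp over it

### The job

Pull the upper drawer of the blue cabinet out to its stop, smoothly enough that the toy boxes standing in it do not topple. Once it is open, swing the lamp in over the drawer until its arm is turned 45 degrees inward from straight out of the cabinet (in line with the red mark on the white disc under its hinge), and leave it there. Leave the lower drawer shut and do not disturb the things on the bench and on the cabinet.

Things in the scene. Friction and masses are not known exactly. Their poses are not given: they have to be found in the camera images.
- cab: Blue steel cabinet, fixed, 260 deep (x) x 260 wide (y) x 200 mm high. Origin: centre of its underside, on the bench. Its own -x points out of its front (to the robot), +y to the robot's left. At its front left corner (160 mm along -x, 145 along +y) a steel post carries the lamp; a white disc (radius 45 mm, top 226 mm up) under the lamp's hinge has a red mark at the 45-degree setting.
- drawer (a joint): Upper drawer, grey front, slides along the cabinet's -x. 0 = shut, 0.150 m = out at its stop; starts 0 to 0.02. Stays where left; 2 to 4 N move it. Side walls reach 157 mm, front panel 183 mm above the bench. Two toy boxes stand upright in it; they topple if it is jerked or stopped at over about 0.25 m/s.
- handle (a point): Middle of the upper drawer's handle: a round yellow bar, 12 mm thick, 130 mm long along the cabinet's y, 170 mm above the bench, axis 50 mm in front of the drawer's front. The gap behind it is 44 mm clear, open above and below, between standoffs 60 mm either side of the middle. Moves with the drawer.
- low_drawer (a joint): Lower drawer, to be left shut. 0 = shut, grows as it slides out (m).
- lamp (a joint): Swing of the lamp arm about an upright friction hinge, rad. 0 = arm straight out of the cabinet (its -x); positive = inward over the drawer (towards the cabinet's -y; counterclockwise from above), negative = outward. Range -1.2 to 1.3, starts -0.7 to -0.1. Wanted: 45 degrees, 0.785. Stays where left; about 2 N at 120 mm from the hinge turns it.
- lamp_hinge (a point): Point on the lamp's hinge axis at mid-height of its arm, 249 mm above the bench. Hub radius 17 mm, top 263 mm above the bench. The arm, a flat aluminium bar 16 mm wide, 24 mm high (237 to 261 mm above the bench), runs level from here to the lamp head.
- lamp_head (a point): Centre of the lamp head: a round white disc of radius 45 mm, 30 mm thick (221 to 251 mm above the bench), 200 mm from the hinge axis. Swings with the arm.
- toy_yellow_mid (a point): Centre of the yellow toy box, 34 x 110 x 80 mm (x, y, z), that stands upright in the upper drawer, nearer its front. Its z axis points up.
- toy_green_mid (a point): Centre of the green toy box, 34 x 110 x 80 mm (x, y, z), that stands upright in the upper drawer behind the yellow one. Its z axis points up.
- toy_top_mid (a point): Centre of an orange toy box, 80 x 120 x 50 mm, lying on top of the cabinet. Leave it alone.
- game_box_mid (a point): Centre of a green game box, 120 x 180 x 50 mm, lying on the bench beside the cabinet. Leave it alone.
- tape_mid (a point): Middle (30 mm above the bench) of a red tape dispenser with an amber roll, 150 x 60 x 97 mm, on the bench on the other side. Leave it alone.

How it is judged:
By the outcome, as a careful person would: the job done as asked, in the order asked, and still so for the second after the job is handed in, with the robot touching nothing.
It also fails if it takes over 56 s, if anything falls off the work surface, if the arm or the gripper's body presses on something with over 40 N, if the wrist force passes 120 N, or if a joint passes its speed limit or range.

### The arm

A 6-joint arm with a two-finger parallel gripper is mounted at the origin on the work surface. World frame = base frame: x ahead of the robot, y to its left, z up, the work surface at z = 0. Lengths are in mm, angles in rad, forces in N, time in s.
With the tool pointing down it reaches from about 350 to 875 mm from the base axis. Payload 4.2 kg.
Tool frame: the origin (TCP) lies midway between the tips of the shut fingers; the grasp point (between the pads) lies 19 mm behind it (arm.tcp_to_grasp is the distance from the TCP to the grasp point, in mm); z points along the fingers, y is the line along which they close (so a half turn about z gives the same grasp; the last joint's range is limited). The gripper opens to 85 mm and grips with 20 to 120 N. Pads are 22 mm wide; open, the fingers measure 114 mm over their backs; the gripper's body (76 mm by 85 mm) begins 54 mm behind the grasp point. The pads swing forward as they close: fully open they stand 13 mm farther back than shut.
Start: joints at [1.469, 0.385, 0.008, 0, -1.194, -0.259], TCP at [220.606, 584.75, 231.312] pointing down, gripper open.
Joint ranges: [-3.14, 3.14], [-1.21, 2.06], [-1.07, 1.41], [-3.16, 2.05], [-2.99, -0.16], [-3.1, 3.1]. Speed limits (rad/s): [2.79, 2.79, 3.14, 3.14, 3.14, 3.14].

### API

Orientations are given as a unit quaternion [x, y, z, w].
In Python, from bench import arm, imaging, job, models gives the robot as it stands.
- The arm moves only by the tool arm_command, never from a script. Its argument "rows" is a list of rows, each an object with "grip": the opening, from 0 (shut) to 1 (fully open); "linear": the shift along the tool's x, y, z in mm, a list of three; "rot": the turn, a rotation vector about the tool's x, y, z in rad, a list of three. In form: [{"grip": grip, "linear": [tx, ty, tz], "rot": [rx, ry, rz]}, ...]. A call has 1 to 10 rows; each row is the pose to reach, as a shift and turn from the pose commanded when the call began, along the tool's axes at that moment; what a row does not reach only later rows make up. A row lasts 1/8 s, in which the tool goes at most 62.5 mm and 10.7 degrees, less where a joint would pass 70% of its speed; a pose out of reach is approached as far as the arm can. A call with a gripper value outside its range is refused whole. The fingers move at their own pace and stop on an object; the grip force is fixed at half the most. Time passes only in rows, so rows that repeat a pose let the fingers close. It gives the time, the measured TCP pose, the force, the opening and the grip force at its end, in the units of the state.
- arm.read_state(): the state, without advancing time (a new reading comes with each control period).
- imaging.get_image(name): name is "side" or "top" or "wrist"; returns a dict with "frame" (400x640x3 uint8, red, green, blue), "fx", "fy", "cx", "cy" (pixels), "extrinsics" (4x4, takes a point from world to camera coordinates); the wrist camera has in their place "T_tool_cam" (4x4, takes a point from camera to tool coordinates, whose origin is the TCP and whose axes are the flange's). Camera axes: x right, y down, z forward; pixel columns grow to the right and rows downward; lengths in mm; the calibration is good to about 2 mm. A picture is of the moment at which its call begins: read the wrist's pose just before it. There is no depth.
- job.job_done(): hands the job in; it is judged then, once.
Trained networks look in a picture, given as the dict that the camera call returned (one of the last four; its "shot" number tells which), for a name from the list of things; names that differ only in an ending like _2 or _b are one class to them, and where a whole thing is asked for, a point or a joint stands for the part that bears it (a point fixed in the world has none). Each returns a list of dicts, best first, with "score" (0 to 1); they miss things now and then, are a little off and sometimes report something else, mostly with a low value. They report only what shows in the picture. A call takes as long as a camera call.
- models.spot_in(picture, query): "rect" ([left, top, right, bottom] in pixels, round what is visible of it).
- models.tip_of(picture, query): "pixel" ([column, row] in pixels: a listed point, or the origin of a listed thing).
The state is a dict: "clock": time; "joints": joint angles; "joint_vel": joint speeds; "joint_efforts": joint torques, N m; "position": TCP position; "ee_rot": TCP orientation; "contact_force": force on the tool from outside, world axes, zero at the start; "wrist_torque": the same for the moment, N m; "gripper_width": finger opening in mm; "grasp_force": force on a finger pad.
Only numpy, scipy, OpenCV 4.12 (cv2) and the standard library are available. Lean on these libraries where they do the work, as an engineer would, in place of code of your own. Each camera call takes 0.05 s, during which the arm holds its last target. There are 200 camera calls.

## Working session

There is one attempt and no reset: what is moved stays moved. The work goes in short steps, Python scripts to look and compute and a tool call to move; the robot and the scene stay as the last step left them, time stands still between calls to the robot, and variables do not carry over. Pictures are saved under pics/ and viewed, at most 10 in all, crops included, and the job is handed in when it is done.

Besides the shell and the picture viewer there is one more tool, called after ">>>" by a JSON object that holds its "api" and its "payload". arm_command: Moves the arm, as the interface text tells. Its arguments: {"type":"object","properties":{"rows":{"type":"array"}},"required":["rows"]}

```bash
mkdir -p pics; cat > h.py <<'E'
import numpy as np, cv2
from scipy.spatial.transform import Rotation as R
from bench import arm, imaging, job, models
def cam(im):
    return np.array([[im["fx"],0,im["cx"]],[0,im["fy"],im["cy"]],[0,0,1.]]), np.array(im["extrinsics"])
def atz(im,px,z):
    K,T=cam(im); d=T[:3,:3].T@np.linalg.solve(K,[px[0],px[1],1]); o=-T[:3,:3].T@T[:3,3]
    return o+d*(z-o[2])/d[2]
def proj(im,p):
    K,T=cam(im); q=K@(T[:3,:3]@np.array(p,float)+T[:3,3]); return q[:2]/q[2]
def save(im,n): cv2.imwrite(f"pics/{n}.png",im["frame"][:,:,::-1])
E
python3 - <<'E'
from h import *
s=arm.read_state(); print(s["clock"],s["position"],s["ee_rot"],s["contact_force"],s["gripper_width"],arm.tcp_to_grasp)
zs=dict(cab=0,handle=170,lamp_hinge=249,lamp_head=236,toy_yellow_mid=None,toy_green_mid=None,toy_top_mid=225,game_box_mid=25,tape_mid=30)
fr=[]
for n in("top","side"):
    im=imaging.get_image(n); save(im,n+"0"); fr.append(im["frame"])
    K,T=cam(im); print(n,(-T[:3,:3].T@T[:3,3]).round())
    for q,z in zs.items():
        for r in models.tip_of(im,q)[:2]:
            print(q,np.round(r["pixel"],1),round(r["score"],2), None if z is None else atz(im,r["pixel"],z).round(1))
cv2.imwrite("pics/both.png",cv2.resize(np.vstack(fr)[:,:,::-1],(480,600)))
E
```

```text
0.0 [220.42710444 584.21631287 230.22847292] [ 9.83757835e-01 -1.79497509e-01 -1.52419606e-04  1.06894051e-03] [-0.35694347 -0.2291408   0.44007036] 85.35998161572344 18.700000000000003
top [ 524.   15. 1387.]
handle [339.6 194.1] 0.78 [597.7 -63.1 170. ]
lamp_hinge [294.9 183. ] 0.69 [627.1  76.7 249. ]
lamp_head [260.2 238.3] 0.59 [460.6 182.9 236. ]
toy_top_mid [354.9 127.4] 0.94 [ 801.7 -108.7  225. ]
game_box_mid [188.1 223.6] 0.95 [502.8 472.9  25. ]
tape_mid [458.3 221.8] 0.96 [ 504.9 -496.3   30. ]
side [-193.  847. 1542.]
cab [301.4 190.8] 0.6 [774.2 -76.8   0. ]
handle [332.2 186.2] 0.91 [599.  -61.6 170. ]
lamp_hinge [297.9 191.1] 0.75 [626.   80.8 249. ]
lamp_head [317.9 240.6] 0.87 [448.4 180.8 236. ]
toy_yellow_mid [317.3 171.7] 0.53 None
game_box_mid [244.8 327.2] 0.7 [504.8 476.5  25. ]
game_box_mid [299.9 191.1] 0.49 [761.9 -56.9  25. ]
tape_mid [417.2 162. ] 0.9 [ 502.4 -476.5   30. ]
```

View pics/top0.png

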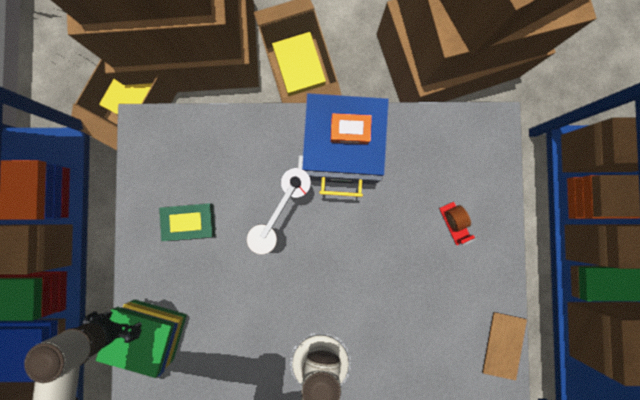

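View pics/side0.png

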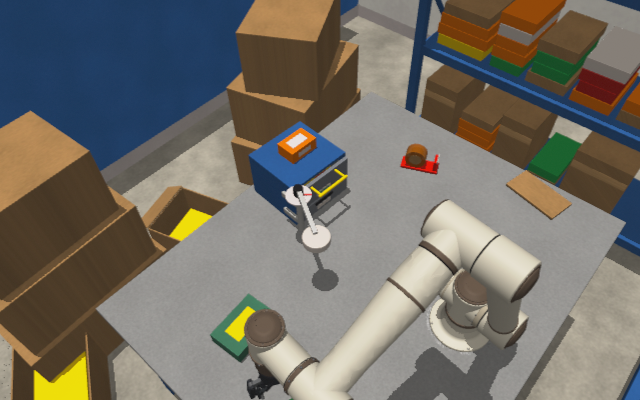

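The top view shows the cabinet at about (305-387, 95-178), the handle at (342,194), the hinge at (295,183) and the lamp head at (261,239), clear of the drawer. The side view agrees, and shows the upper drawer slightly ajar. Next I measure the yaw.

```bash
cat >> h.py <<'E'
def cabfit(im,h=True):
    f=im["frame"]; hsv=cv2.cvtColor(f,cv2.COLOR_RGB2HSV)
    return hsv
E
python3 - <<'E'
from h import *
im=imaging.get_image("top"); hsv=cv2.cvtColor(im["frame"],cv2.COLOR_RGB2HSV)
m=cv2.inRange(hsv,(105,120,60),(125,255,255)); m[:, :290]=0; m[:,400:]=0; m[:85]=0; m[200:]=0
c=max(cv2.findContours(m,0,2)[0],key=cv2.contourArea); 
w=np.array([atz(im,p[0],200)[:2] for p in c]).astype(np.float32)
r=cv2.minAreaRect(w); print("cab top rect",r)
y=cv2.inRange(hsv,(22,120,100),(35,255,255)); y[:,:310]=0;y[:,375:]=0;y[:170]=0;y[210:]=0
v,u=np.nonzero(y); print(len(v),u.min(),u.max(),v.min(),v.max())
w=np.array([atz(im,(a,b),170)[:2] for a,b in zip(u,v) if True]); 
for q in range(int(u.min()),int(u.max())+1,4): print(q,v[u==q])
print(w.min(0),w.max(0))
p=im["frame"][165:212,285:375]; cv2.imwrite("pics/c1.png",cv2.resize(p[:,:,::-1],None,fx=8,fy=8,interpolation=2))
E
```

```text
cab top rect ((787.3489379882812, -79.61766052246094), (257.3106994628906, 244.2052764892578), 86.04898071289062)
257 319 362 177 196
319 [192]
323 [177 178 179 180 181 182 183 184 185 186 187 188 189 190 191 192 193 194]
327 [191 192 193 194]
331 [191 192 193 194]
335 [192 193 194]
339 [192 193 194]
343 [192 193 194 195]
347 [192 193 194 195]
351 [193 194 195]
355 [193 194 195]
359 [180 181 182 183 184 185 186 187 188 189 190 191 192 193 194 195 196]
[ 591.25716418 -135.75988441] [653.31638615   3.27296742]
```

View pics/c1.png

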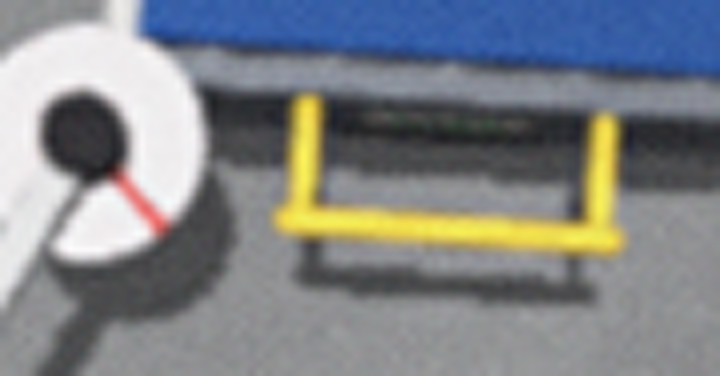

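The cabinet yaw is about -4° and the handle middle about (598.5, -66, 170). The crop shows the red mark at 45° and the yellow bar from (319,192) to (362,195). Now I work out the approach.

```bash
cat >> h.py <<'E'
def go(p,yang,cur=None):
    """shift and turn in tool axes from pose now to TCP p, tool pointing down, tool y at world angle yang (deg)"""
    s=arm.read_state(); r0=R.from_quat(s["ee_rot"])
    y=np.array([np.cos(np.radians(yang)),np.sin(np.radians(yang)),0]); z=np.array([0,0,-1.])
    r1=R.from_matrix(np.column_stack([np.cross(y,z),y,z]))
    print(r0.inv().apply(np.array(p)-s["position"]).round(1),(r0.inv()*r1).as_rotvec().round(4))
E
python3 - <<'E'
from h import *
go((598.5,-66,270),176); go((598.5,-66,270),-4); go((220.4,584.2,400),-110.7)
E
```

```text
[583.3 475.4 -38.7] [ 0.     -0.      1.2798]
[583.3 475.4 -38.7] [ 0.0000e+00  1.0000e-04 -1.8618e+00]
[  -0.     0.6 -168.7] [0.     0.     0.0005]
```

>>> {"api": "arm_command", "payload": {"rows": [{"grip":0.5,"linear":[0,0,-60],"rot":[0,0,0]},{"grip":0.5,"linear":[0,0,-120],"rot":[0,0,0]},{"grip":0.5,"linear":[40,30,-160],"rot":[0,0,0.1]},{"grip":0.5,"linear":[80,65,-160],"rot":[0,0,0.2]},{"grip":0.5,"linear":[125,100,-160],"rot":[0,0,0.3]},{"grip":0.5,"linear":[170,138,-160],"rot":[0,0,0.4]},{"grip":0.5,"linear":[215,175,-160],"rot":[0,0,0.5]},{"grip":0.5,"linear":[260,212,-160],"rot":[0,0,0.6]},{"grip":0.5,"linear":[305,248,-160],"rot":[0,0,0.7]},{"grip":0.5,"linear":[350,285,-160],"rot":[0,0,0.8]}]}}

```text
clock: 2.3
position: [448.0, 192.8, 391.7]
ee_rot: [0.835, -0.55, 0.0, -0.0]
contact_force: [0.8, 0.2, -0.0]
gripper_width: 42.8
grasp_force: 0.0
```

```bash
python3 - <<'E'
from h import *
s=arm.read_state(); print(s["position"],s["joints"],s["gripper_width"])
go((598.5,-66,270),176)
E
```

```text
[448.01778753 192.78813599 391.68525953] [ 7.40214659e-01  7.10991814e-02 -1.12616358e-02  8.06358311e-05
 -1.48740731e+00 -3.33117957e-01] 42.80033631142335
[297.3 -35.6 121.6] [-0.0009  0.0005  0.4769]
```

>>> {"api": "arm_command", "payload": {"rows": [{"grip":0.5,"linear":[50,-6,0],"rot":[0,0,0.08]},{"grip":0.5,"linear":[100,-12,0],"rot":[0,0,0.16]},{"grip":0.5,"linear":[150,-18,0],"rot":[0,0,0.24]},{"grip":0.5,"linear":[200,-24,0],"rot":[0,0,0.32]},{"grip":0.5,"linear":[250,-30,0],"rot":[0,0,0.4]},{"grip":0.5,"linear":[285,-34,20],"rot":[0,0,0.46]},{"grip":0.5,"linear":[297,-36,60],"rot":[0,0,0.477]},{"grip":0.5,"linear":[297,-36,100],"rot":[0,0,0.477]},{"grip":0.5,"linear":[297,-36,122],"rot":[0,0,0.477]},{"grip":0.5,"linear":[297,-36,122],"rot":[0,0,0.477]}]}}

```text
clock: 3.55
position: [597.9, -63.7, 267.4]
ee_rot: [-0.683, 0.73, 0.001, -0.002]
contact_force: [0.7, -0.5, -0.3]
gripper_width: 42.9
grasp_force: 0.0
```

```bash
python3 - <<'E'
from h import *
s=arm.read_state(); im=imaging.get_image("wrist"); save(im,"w1")
r=R.from_quat(s["ee_rot"]); T=np.array(im["T_tool_cam"]); K=np.array([[im["fx"],0,im["cx"]],[0,im["fy"],im["cy"]],[0,0,1.]])
o=r.apply(T[:3,3])+s["position"]; print(s["position"],s["joints"],o)
for q,z in(("handle",170),("lamp_hinge",249)):
    for t in models.tip_of(im,q)[:2]:
        d=r.apply(T[:3,:3]@np.linalg.solve(K,[*t["pixel"],1])); print(q,t, o+d*(z-o[2])/d[2])
go((598.5,-66,151),176)
E
```

```text
[597.89681722 -63.67639626 267.35921944] [ 1.62765669e-01  3.24426491e-01  8.79537952e-03 -2.72644985e-04
 -1.25968188e+00 -2.29962122e-01] [ 595.53087637 -144.39968976  410.56371096]
handle {'pixel': [313.0, 195.8], 'score': 0.89} [602.3378778  -65.13837528 170.        ]
[  2.6   1.4 120. ] [-0.003   0.0001  0.0031]
```

View pics/w1.png

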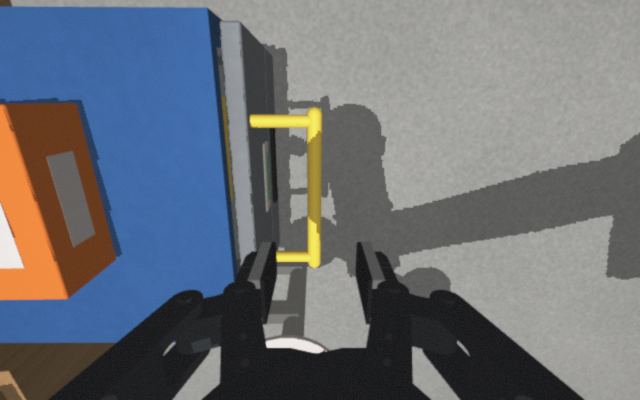

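The wrist view shows the bar at column 314, parallel to the pads and centred between the fingers at about column 316. Going down over it.

>>> {"api": "arm_command", "payload": {"rows": [{"grip":0.5,"linear":[1,-1,25],"rot":[0,0,0]},{"grip":0.5,"linear":[1,-1,50],"rot":[0,0,0]},{"grip":0.5,"linear":[1,-1,75],"rot":[0,0,0]},{"grip":0.5,"linear":[1,-1,100],"rot":[0,0,0]},{"grip":0.5,"linear":[1,-1,117],"rot":[0,0,0]},{"grip":0.5,"linear":[1,-1,117],"rot":[0,0,0]},{"grip":0.05,"linear":[1,-1,117],"rot":[0,0,0]},{"grip":0.05,"linear":[1,-1,117],"rot":[0,0,0]},{"grip":0.05,"linear":[1,-1,117],"rot":[0,0,0]},{"grip":0.05,"linear":[1,-1,117],"rot":[0,0,0]}]}}

```text
clock: 4.95
position: [600.3, -64.5, 153.8]
ee_rot: [-0.683, 0.73, -0.001, 0.001]
contact_force: [-2.6, 0.3, 5.5]
gripper_width: 10.1
grasp_force: 58.7
```

```bash
python3 - <<'E'
from h import *
s=arm.read_state(); print(s["position"],s["contact_force"],s["gripper_width"],s["grasp_force"],s["joint_vel"])
p=s["position"]; o=np.array([-.9976,.0698,0])
for d in (100,150): go(p+o*d,176)
E
```

```text
[600.26703874 -64.5062514  153.76090597] [-2.5689406   0.32991214  5.50737963] 10.141585180154859 58.71401131153107 [ 0.00064558  0.00042316  0.00016333 -0.00030994 -0.00050397 -0.00122183]
[ -0.3 100.   -0.2] [-0.0019  0.      0.0031]
[ -0.5 150.   -0.3] [-0.0019  0.      0.0031]
```

Gripped: 10 mm opening, 59 N. Pulling slowly with a ramp.

>>> {"api": "arm_command", "payload": {"rows": [{"grip":0.05,"linear":[0,0.5,0],"rot":[0,0,0]},{"grip":0.05,"linear":[0,1.5,0],"rot":[0,0,0]},{"grip":0.05,"linear":[0,3,0],"rot":[0,0,0]},{"grip":0.05,"linear":[0,5.5,0],"rot":[0,0,0]},{"grip":0.05,"linear":[0,9,0],"rot":[0,0,0]},{"grip":0.05,"linear":[0,13,0],"rot":[0,0,0]},{"grip":0.05,"linear":[0,17.5,0],"rot":[0,0,0]},{"grip":0.05,"linear":[0,22,0],"rot":[0,0,0]},{"grip":0.05,"linear":[0,26.5,0],"rot":[0,0,0]},{"grip":0.05,"linear":[0,31,0],"rot":[0,0,0]}]}}

```text
clock: 6.2
position: [570.7, -62.4, 153.7]
ee_rot: [-0.683, 0.73, -0.002, 0.002]
contact_force: [1.3, 0.4, 6.1]
gripper_width: 9.7
grasp_force: 58.9
```

>>> {"api": "arm_command", "payload": {"rows": [{"grip":0.05,"linear":[0,4.5,0],"rot":[0,0,0]},{"grip":0.05,"linear":[0,9,0],"rot":[0,0,0]},{"grip":0.05,"linear":[0,13.5,0],"rot":[0,0,0]},{"grip":0.05,"linear":[0,18,0],"rot":[0,0,0]},{"grip":0.05,"linear":[0,22.5,0],"rot":[0,0,0]},{"grip":0.05,"linear":[0,27,0],"rot":[0,0,0]},{"grip":0.05,"linear":[0,31.5,0],"rot":[0,0,0]},{"grip":0.05,"linear":[0,36,0],"rot":[0,0,0]},{"grip":0.05,"linear":[0,40.5,0],"rot":[0,0,0]},{"grip":0.05,"linear":[0,45,0],"rot":[0,0,0]}]}}

```text
clock: 7.45
position: [525.9, -59.3, 153.7]
ee_rot: [-0.683, 0.73, -0.002, 0.002]
contact_force: [1.9, 0.7, 6.9]
gripper_width: 10.4
grasp_force: 58.9
```

>>> {"api": "arm_command", "payload": {"rows": [{"grip":0.05,"linear":[0,4.5,0],"rot":[0,0,0]},{"grip":0.05,"linear":[0,9,0],"rot":[0,0,0]},{"grip":0.05,"linear":[0,13.5,0],"rot":[0,0,0]},{"grip":0.05,"linear":[0,18,0],"rot":[0,0,0]},{"grip":0.05,"linear":[0,22.5,0],"rot":[0,0,0]},{"grip":0.05,"linear":[0,27,0],"rot":[0,0,0]},{"grip":0.05,"linear":[0,31,0],"rot":[0,0,0]},{"grip":0.05,"linear":[0,35,0],"rot":[0,0,0]},{"grip":0.05,"linear":[0,38.5,0],"rot":[0,0,0]},{"grip":0.05,"linear":[0,41.5,0],"rot":[0,0,0]}]}}

```text
clock: 8.7
position: [484.6, -56.4, 153.7]
ee_rot: [-0.683, 0.73, -0.002, 0.002]
contact_force: [1.0, 1.7, 5.6]
gripper_width: 9.8
grasp_force: 58.9
```

>>> {"api": "arm_command", "payload": {"rows": [{"grip":0.05,"linear":[0,2.5,0],"rot":[0,0,0]},{"grip":0.05,"linear":[0,5,0],"rot":[0,0,0]},{"grip":0.05,"linear":[0,7.5,0],"rot":[0,0,0]},{"grip":0.05,"linear":[0,10,0],"rot":[0,0,0]},{"grip":0.05,"linear":[0,12,0],"rot":[0,0,0]},{"grip":0.05,"linear":[0,14,0],"rot":[0,0,0]},{"grip":0.05,"linear":[0,16,0],"rot":[0,0,0]},{"grip":0.05,"linear":[0,18,0],"rot":[0,0,0]},{"grip":0.05,"linear":[0,19.5,0],"rot":[0,0,0]},{"grip":0.05,"linear":[0,20.5,0],"rot":[0,0,0]}]}}

```text
clock: 9.95
position: [464.2, -54.9, 153.7]
ee_rot: [-0.683, 0.73, -0.002, 0.002]
contact_force: [2.5, 1.3, 7.4]
gripper_width: 10.0
grasp_force: 58.9
```

>>> {"api": "arm_command", "payload": {"rows": [{"grip":0.05,"linear":[0,1,0],"rot":[0,0,0]},{"grip":0.05,"linear":[0,2,0],"rot":[0,0,0]},{"grip":0.05,"linear":[0,3,0],"rot":[0,0,0]},{"grip":0.05,"linear":[0,4,0],"rot":[0,0,0]},{"grip":0.05,"linear":[0,5,0],"rot":[0,0,0]},{"grip":0.05,"linear":[0,6,0],"rot":[0,0,0]},{"grip":0.05,"linear":[0,7,0],"rot":[0,0,0]},{"grip":0.05,"linear":[0,8,0],"rot":[0,0,0]}]}}

```text
clock: 10.95
position: [456.3, -54.3, 153.7]
ee_rot: [-0.683, 0.73, -0.002, 0.002]
contact_force: [0.9, 0.7, 6.7]
gripper_width: 9.9
grasp_force: 59.0
```

>>> {"api": "arm_command", "payload": {"rows": [{"grip":0.05,"linear":[0,1,0],"rot":[0,0,0]},{"grip":0.05,"linear":[0,2,0],"rot":[0,0,0]},{"grip":0.05,"linear":[0,3,0],"rot":[0,0,0]},{"grip":0.05,"linear":[0,4,0],"rot":[0,0,0]},{"grip":0.05,"linear":[0,5,0],"rot":[0,0,0]},{"grip":0.05,"linear":[0,6,0],"rot":[0,0,0]},{"grip":0.05,"linear":[0,6.5,0],"rot":[0,0,0]},{"grip":0.05,"linear":[0,7,0],"rot":[0,0,0]}]}}

```text
clock: 11.95
position: [450.6, -53.9, 153.7]
ee_rot: [-0.683, 0.73, -0.003, 0.003]
contact_force: [7.5, -1.4, 2.8]
gripper_width: 9.6
grasp_force: 58.7
```

>>> {"api": "arm_command", "payload": {"rows": [{"grip":0.05,"linear":[0,0.5,0],"rot":[0,0,0]},{"grip":0.05,"linear":[0,1,0],"rot":[0,0,0]},{"grip":0.05,"linear":[0,1,0],"rot":[0,0,0]}]}}

```text
clock: 12.32
position: [450.7, -53.9, 153.8]
ee_rot: [-0.683, 0.73, -0.003, 0.004]
contact_force: [8.7, -1.2, 1.0]
gripper_width: 9.6
grasp_force: 58.6
```

The drawer is at its stop: 150 mm travelled and the force is rising. Releasing and lifting.

>>> {"api": "arm_command", "payload": {"rows": [{"grip":0.3,"linear":[0,0,0],"rot":[0,0,0]},{"grip":0.45,"linear":[0,0,0],"rot":[0,0,0]},{"grip":0.45,"linear":[0,0,0],"rot":[0,0,0]},{"grip":0.45,"linear":[0,0,-15],"rot":[0,0,0]},{"grip":0.45,"linear":[0,0,-40],"rot":[0,0,0]},{"grip":0.45,"linear":[0,0,-80],"rot":[0,0,0]},{"grip":0.45,"linear":[0,0,-120],"rot":[0,0,0]},{"grip":0.45,"linear":[0,0,-160],"rot":[0,0,0]},{"grip":0.45,"linear":[0,0,-190],"rot":[0,0,0]},{"grip":0.45,"linear":[0,0,-190],"rot":[0,0,0]}]}}

```text
clock: 13.58
position: [446.7, -54.2, 344.4]
ee_rot: [-0.683, 0.73, -0.001, 0.002]
contact_force: [0.2, 0.1, -0.1]
gripper_width: 38.7
grasp_force: 0.0
```

```bash
python3 - <<'E'
from h import *
s=arm.read_state(); print(s["position"],s["contact_force"],s["gripper_width"],s["joints"])
f=[]
for n in("top","side"):
    im=imaging.get_image(n); f.append(im["frame"][100:300,200:500])
    for q,z in dict(lamp_hinge=249,lamp_head=236,handle=170,toy_yellow_mid=120,toy_green_mid=120).items():
        for r in models.tip_of(im,q)[:1]: print(n,q,np.round(r["pixel"],1),round(r["score"],2),atz(im,r["pixel"],z).round(1))
cv2.imwrite("pics/b2.png",cv2.resize(np.vstack(f)[:,:,::-1],(450,600)))
H=np.array([627.5,77.5,0])
for a in(149,):
    d=np.array([np.cos(np.radians(a)),np.sin(np.radians(a)),0]); print(H+120*d)
    for ya in(a-90,a+90): go(H+120*d+[0,0,310],ya)
E
```

```text
[446.73337882 -54.18097692 344.42954808] [ 0.16546817  0.08598414 -0.10952454] 38.66971223076319 [ 2.42546900e-01  1.03204562e-02 -1.88694549e-01  3.07320991e-04
 -1.36731299e+00 -3.09520614e-01]
top lamp_hinge [291.7 181.5] 0.62 [631.7  86.3 249. ]
top lamp_head [261.4 237.7] 0.82 [462.4 179.2 236. ]
top handle [339.2 240.3] 0.85 [449.4 -60.7 170. ]
top toy_yellow_mid [345.9 209.4] 0.76 [549.3 -87.  120. ]
top toy_green_mid [342.9 186.8] 0.8 [625.3 -77.6 120. ]
side lamp_hinge [301.3 193.9] 0.8 [609.1  82.5 249. ]
side handle [362.  208.9] 0.73 [454.3 -49.4 170. ]
side toy_yellow_mid [344.9 194.1] 0.66 [567.9 -95.7 120. ]
side toy_green_mid [329.4 188.9] 0.57 [627.  -78.1 120. ]
[524.63992392 139.30456899   0.        ]
[-198.4  -65.4   32.1] [ 1.0000e-04 -5.0000e-04  2.0448e+00]
[-198.4  -65.4   32.1] [ 4.0000e-04  1.0000e-04 -1.0968e+00]
```

View pics/b2.png

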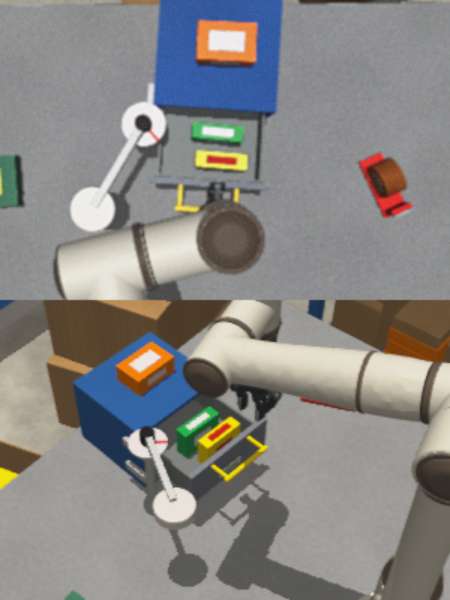

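The drawer is open at its stop. Both toy boxes stand upright at about (217,131) and (221,160), the lower drawer is shut and the lamp is unmoved. Next I position over the lamp arm.

>>> {"api": "arm_command", "payload": {"rows": [{"grip":0.45,"linear":[-20,-7,0],"rot":[0,0,0.17]},{"grip":0.45,"linear":[-40,-14,0],"rot":[0,0,0.34]},{"grip":0.45,"linear":[-60,-21,0],"rot":[0,0,0.51]},{"grip":0.45,"linear":[-80,-28,0],"rot":[0,0,0.68]},{"grip":0.45,"linear":[-100,-35,0],"rot":[0,0,0.85]},{"grip":0.45,"linear":[-120,-42,0],"rot":[0,0,1.02]},{"grip":0.45,"linear":[-140,-49,0],"rot":[0,0,1.19]},{"grip":0.45,"linear":[-160,-55,0],"rot":[0,0,1.36]},{"grip":0.45,"linear":[-180,-60,0],"rot":[0,0,1.53]},{"grip":0.45,"linear":[-198,-65,0],"rot":[0,0,1.7]}]}}

```text
clock: 15.42
position: [524.5, 139.7, 342.1]
ee_rot: [0.101, 0.995, -0.0, -0.0]
contact_force: [0.1, 0.0, 0.9]
gripper_width: 38.5
grasp_force: 0.0
```

>>> {"api": "arm_command", "payload": {"rows": [{"grip":0.45,"linear":[0,0,0],"rot":[0,0,0.17]},{"grip":0.45,"linear":[0,0,0],"rot":[0,0,0.345]},{"grip":0.45,"linear":[0,0,0],"rot":[0,0,0.345]}]}}

```text
clock: 15.8
position: [524.3, 139.0, 342.2]
ee_rot: [0.266, 0.964, -0.0, -0.0]
contact_force: [0.8, 0.3, 0.3]
gripper_width: 38.4
grasp_force: 0.0
```

```bash
python3 - <<'E'
from h import *
s=arm.read_state(); im=imaging.get_image("wrist"); save(im,"w2")
r=R.from_quat(s["ee_rot"]); T=np.array(im["T_tool_cam"]); K=np.array([[im["fx"],0,im["cx"]],[0,im["fy"],im["cy"]],[0,0,1.]])
o=r.apply(T[:3,3])+s["position"]; print(s["position"],s["joints"],o)
for q,z in(("lamp_head",251),("lamp_hinge",263)):
    for t in models.tip_of(im,q)[:2]:
        d=r.apply(T[:3,:3]@np.linalg.solve(K,[*t["pixel"],1])); print(q,t, o+d*(z-o[2])/d[2])
go((524.6,139.3,230),59)
E
```

```text
[524.29372735 139.03043716 342.15968853] [ 5.58253067e-01  1.84323277e-01  2.98451894e-03 -6.55760763e-06
 -1.38971854e+00 -2.66815417e+00] [457.24945443 180.66291478 485.31292811]
lamp_head {'pixel': [314.5, 102.9], 'score': 0.71} [459.87909899 178.05352064 251.        ]
lamp_hinge {'pixel': [315.5, 320.8], 'score': 0.9} [624.19943445  80.55402629 263.        ]
[-1.000e-01  5.000e-01  1.123e+02] [0.    0.    0.002]
```

View pics/w2.png

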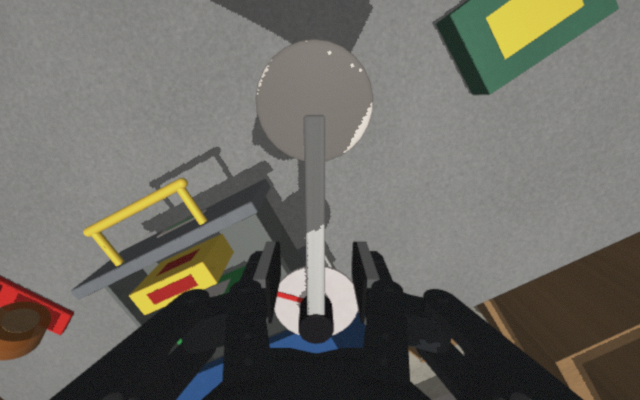

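The wrist view shows the arm bar at column 315, centred and parallel between the fingers, with the hinge at (316,321) and the head at (314,103). Descending, narrowing the gap and computing the arc.

>>> {"api": "arm_command", "payload": {"rows": [{"grip":0.45,"linear":[0,0.5,25],"rot":[0,0,0]},{"grip":0.45,"linear":[0,0.5,50],"rot":[0,0,0]},{"grip":0.45,"linear":[0,0.5,75],"rot":[0,0,0]},{"grip":0.45,"linear":[0,0.5,100],"rot":[0,0,0]},{"grip":0.45,"linear":[0,0.5,112],"rot":[0,0,0]},{"grip":0.28,"linear":[0,0.5,112],"rot":[0,0,0]},{"grip":0.28,"linear":[0,0.5,112],"rot":[0,0,0]},{"grip":0.28,"linear":[0,0.5,112],"rot":[0,0,0]}]}}

```text
clock: 16.95
position: [525.0, 139.6, 231.4]
ee_rot: [0.267, 0.964, 0.001, 0.001]
contact_force: [1.1, 0.4, 1.0]
gripper_width: 23.6
grasp_force: 0.0
```

```bash
python3 - <<'E'
from h import *
s=arm.read_state(); print(s["position"],s["contact_force"],s["gripper_width"],s["joints"])
H=np.array([626,79,230])
for a in [149+7.2*k for k in range(1,11)]:
    d=np.array([np.cos(np.radians(a)),np.sin(np.radians(a)),0]); go(H+119*d,a-90)
E
```

```text
[525.03571453 139.61483887 231.4089029 ] [1.06965408 0.38084879 1.01653956] 23.632940299929967 [ 5.58596619e-01  2.44786839e-01 -1.95029700e-01  2.74373972e-04
 -1.12880841e+00 -2.67045554e+00]
[  0.3 -14.9   1.4] [ 0.0017  0.0013 -0.1256]
[ -2.5 -29.6   1.4] [ 0.0017  0.0014 -0.2512]
[ -7.1 -43.8   1.3] [ 0.0016  0.0015 -0.3769]
[-13.5 -57.3   1.3] [ 0.0015  0.0016 -0.5025]
[-21.5 -69.9   1.3] [ 0.0014  0.0017 -0.6282]
[-31.  -81.4   1.3] [ 0.0013  0.0018 -0.7539]
[-41.9 -91.7   1.3] [ 0.0012  0.0019 -0.8795]
[ -54.  -100.4    1.3] [ 0.0011  0.002  -1.0052]
[ -67.1 -107.6    1.3] [ 9.0000e-04  2.1000e-03 -1.1309e+00]
[ -81.  -113.1    1.3] [ 8.0000e-04  2.2000e-03 -1.2565e+00]
```

>>> {"api": "arm_command", "payload": {"rows": [{"grip":0.28,"linear":[0,-7.5,0],"rot":[0,0,-0.063]},{"grip":0.28,"linear":[0,-15,0],"rot":[0,0,-0.126]},{"grip":0.28,"linear":[-1,-22,0],"rot":[0,0,-0.188]},{"grip":0.28,"linear":[-2.5,-29.5,0],"rot":[0,0,-0.251]},{"grip":0.28,"linear":[-4.5,-37,0],"rot":[0,0,-0.314]},{"grip":0.28,"linear":[-7,-44,0],"rot":[0,0,-0.377]},{"grip":0.28,"linear":[-13.5,-57,0],"rot":[0,0,-0.502]},{"grip":0.28,"linear":[-21.5,-70,0],"rot":[0,0,-0.628]},{"grip":0.28,"linear":[-31,-81.5,0],"rot":[0,0,-0.754]},{"grip":0.28,"linear":[-36,-86.5,0],"rot":[0,0,-0.817]}]}}

```text
clock: 18.2
position: [510.8, 46.5, 231.1]
ee_rot: [-0.138, 0.99, 0.001, 0.001]
contact_force: [-1.9, 2.4, 1.4]
gripper_width: 24.1
grasp_force: 1.0
```

```bash
python3 - <<'E'
from h import *
s=arm.read_state(); print(s["position"],s["contact_force"],s["gripper_width"],s["joints"])
H=np.array([626,79,231])
for a in [203,208,213,217,221]:
    d=np.array([np.cos(np.radians(a)),np.sin(np.radians(a)),0]); go(H+119*d,a-90)
E
```

```text
[510.83993449  46.54101487 231.1293345 ] [-1.85194057  2.43343679  1.35182842] 24.116752922001748 [ 4.07251424e-01  1.93413860e-01 -2.63346004e-01 -7.39460064e-04
 -1.11266938e+00 -1.69988984e+00]
[ -1.6 -15.    0.1] [ 0.0008  0.0013 -0.1236]
[ -3.3 -25.3   0.1] [ 0.0007  0.0014 -0.2109]
[ -5.9 -35.3   0.1] [ 0.0006  0.0014 -0.2981]
[ -8.6 -43.2   0.1] [ 0.0006  0.0014 -0.3679]
[-11.9 -50.8   0.1] [ 0.0005  0.0014 -0.4378]
```

Finish the swing to 45°, then close gently on the arm to centre it.

>>> {"api": "arm_command", "payload": {"rows": [{"grip":0.28,"linear":[-1,-7.5,0],"rot":[0,0,-0.062]},{"grip":0.28,"linear":[-1.5,-15,0],"rot":[0,0,-0.124]},{"grip":0.28,"linear":[-3.5,-25,0],"rot":[0,0,-0.211]},{"grip":0.28,"linear":[-6,-35,0],"rot":[0,0,-0.298]},{"grip":0.28,"linear":[-8.5,-43,0],"rot":[0,0,-0.368]},{"grip":0.28,"linear":[-12,-51,0],"rot":[0,0,-0.438]},{"grip":0.28,"linear":[-12,-51,0],"rot":[0,0,-0.438]},{"grip":0.15,"linear":[-12,-51,0],"rot":[0,0,-0.438]},{"grip":0.15,"linear":[-12,-51,0],"rot":[0,0,-0.438]},{"grip":0.15,"linear":[-12,-51,0],"rot":[0,0,-0.438]}]}}

```text
clock: 19.45
position: [536.7, 0.5, 230.9]
ee_rot: [-0.349, 0.937, -0.001, 0.001]
contact_force: [2.1, -3.9, 1.1]
gripper_width: 15.0
grasp_force: 58.8
```

```bash
python3 - <<'E'
from h import *
s=arm.read_state(); p=s["position"]; print(p,s["contact_force"],s["gripper_width"],s["grasp_force"])
y=R.from_quat(s["ee_rot"]).apply([0,1,0]); print("tool y",np.degrees(np.arctan2(y[1],y[0])),"dir from hinge",np.degrees(np.arctan2(p[1]-79,p[0]-626)))
E
```

```text
[5.36729367e+02 4.88336764e-01 2.30925496e+02] [ 2.101652   -3.85605926  1.13714958] 15.034163593006292 58.838582038879395
tool y 130.83180485251813 dir from hinge -138.6690446019864
```

>>> {"api": "arm_command", "payload": {"rows": [{"grip":0.3,"linear":[0,0,0],"rot":[0,0,0]},{"grip":0.4,"linear":[0,0,0],"rot":[0,0,0]},{"grip":0.4,"linear":[0,0,0],"rot":[0,0,0]},{"grip":0.4,"linear":[0,0,-20],"rot":[0,0,0]},{"grip":0.4,"linear":[0,0,-60],"rot":[0,0,0]},{"grip":0.4,"linear":[0,0,-100],"rot":[0,0,0]},{"grip":0.4,"linear":[0,0,-130],"rot":[0,0,0]},{"grip":0.4,"linear":[0,0,-130],"rot":[0,0,0]}]}}

```text
clock: 20.45
position: [537.2, 1.3, 363.1]
ee_rot: [-0.35, 0.937, -0.0, 0.003]
contact_force: [0.9, 0.2, -0.1]
gripper_width: 34.3
grasp_force: 0.0
```

```bash
python3 - <<'E'
from h import *
s=arm.read_state(); im=imaging.get_image("wrist"); save(im,"w3"); print(s["position"],s["contact_force"])
r=R.from_quat(s["ee_rot"]); T=np.array(im["T_tool_cam"]); K=np.array([[im["fx"],0,im["cx"]],[0,im["fy"],im["cy"]],[0,0,1.]])
o=r.apply(T[:3,3])+s["position"]
for q,z in(("lamp_head",251),("lamp_hinge",263),("handle",170)):
    for t in models.tip_of(im,q)[:1]:
        d=r.apply(T[:3,:3]@np.linalg.solve(K,[*t["pixel"],1])); print(q,t, o+d*(z-o[2])/d[2])
go((350,250,400),131)
E
```

```text
[537.15583744   1.25022302 363.11240224] [ 0.86261718  0.23779844 -0.07976271]
lamp_head {'pixel': [319.8, 97.0], 'score': 0.81} [476.54220922 -49.48393436 251.        ]
lamp_hinge {'pixel': [309.4, 299.9], 'score': 0.62} [625.63703013  67.2069537  263.        ]
[-22.7 309.8 -40.6] [ 0.0015 -0.0022 -0.0015]
```

View pics/w3.png

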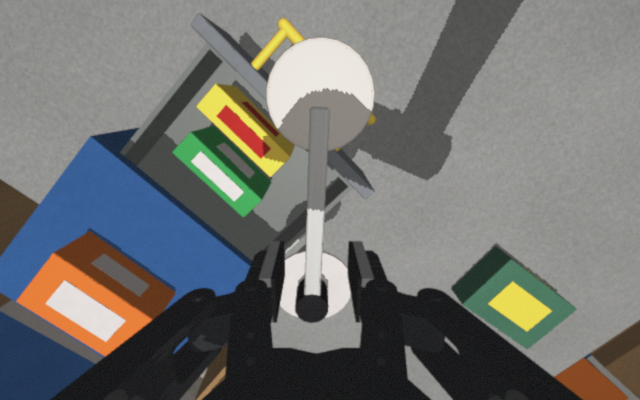

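The lamp arm at (313,305)-(318,108) hides the red mark and the toys are upright. Clearing off to verify from above.

>>> {"api": "arm_command", "payload": {"rows": [{"grip":0.4,"linear":[0,0,-30],"rot":[0,0,0]},{"grip":0.4,"linear":[-3,40,-40],"rot":[0,0,0]},{"grip":0.4,"linear":[-6,85,-40],"rot":[0,0,0]},{"grip":0.4,"linear":[-10,130,-40],"rot":[0,0,0]},{"grip":0.4,"linear":[-13,175,-40],"rot":[0,0,0]},{"grip":0.4,"linear":[-16,220,-40],"rot":[0,0,0]},{"grip":0.4,"linear":[-20,265,-40],"rot":[0,0,0]},{"grip":0.4,"linear":[-23,310,-40],"rot":[0,0,0]},{"grip":0.4,"linear":[-23,310,-40],"rot":[0,0,0]}]}}

```text
clock: 21.78
position: [349.1, 251.8, 399.2]
ee_rot: [-0.352, 0.936, -0.0, -0.001]
contact_force: [0.3, -0.4, -0.1]
gripper_width: 34.0
grasp_force: 0.0
```

```bash
python3 - <<'E'
from h import *
print(arm.read_state()["joint_vel"])
f=[]
P=[]
for k in range(3):
    im=imaging.get_image("top"); r={q:atz(im,models.tip_of(im,q)[0]["pixel"],z) for q,z in (("lamp_hinge",249),("lamp_head",236))}
    d=r["lamp_head"]-r["lamp_hinge"]; print(r, np.degrees(np.arctan2(d[1],d[0]))%360)
fr=im["frame"]; H=np.array([626.5,78.5])
# white/grey arm bar: intensity centroid across rays 50..150 mm from the hinge
gr=cv2.cvtColor(fr,cv2.COLOR_RGB2GRAY).astype(np.float32)
for rad in (60,80,100,120,140): 
    A=np.arange(205,240,.5); px=np.array([proj(im,[*(H+rad*np.array([np.cos(np.radians(a)),np.sin(np.radians(a))])),261]) for a in A]).astype(np.float32)
    v=cv2.remap(gr,px[None,:,0],px[None,:,1],1)[0]; print(rad,v[::4].astype(int))
hd=cv2.resize(fr[165:265,285:385],(600,600),interpolation=2); cv2.imwrite("pics/c4.png",hd[:,:,::-1])
im=imaging.get_image("side"); r={q:atz(im,models.tip_of(im,q)[0]["pixel"],z) for q,z in (("lamp_hinge",249),("lamp_head",236)) if models.tip_of(im,q)}; print(r)
E
```

```text
[-0.05422201  0.00199912  0.00303519  0.01145951 -0.00924234  0.02637351]
{'lamp_hinge': array([621.02822321,  73.67389218, 249.        ]), 'lamp_head': array([477.380629  , -45.49998911, 236.        ])} 219.68000707017293
{'lamp_hinge': array([633.50365641,  85.73098977, 249.        ]), 'lamp_head': array([480.99914003, -47.64977792, 236.        ])} 221.1730099305865
{'lamp_hinge': array([628.06296731,  88.75794679, 249.        ]), 'lamp_head': array([480.39982137, -46.43197442, 236.        ])} 222.47501262377634
60 [ 77  79  82  94 124 169 210 229 234 233 232 226 205 158 114  94  90  97]
80 [134 111  93 104 111 132 189 231 233 232 228 199 160 142 145 143 145 146]
100 [142 147 148 147 136 118 171 228 234 231 207 156 145 147 146 143 149 146]
120 [146 146 143 146 144 127 164 232 231 227 175 142 148 146 145 145 142 136]
140 [103  82  80 136 163 145 171 234 232 217 151 145 143 105 124 206 227 225]
{'lamp_hinge': array([624.54825595,  72.68282587, 249.        ]), 'lamp_head': array([464.36097406, -47.81326951, 236.        ])}
```

View pics/c4.png

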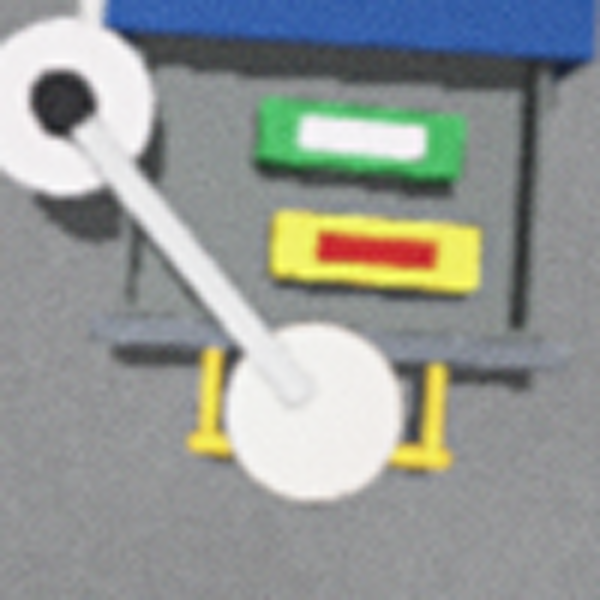

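Toys are upright, the drawer is out, and the head is at (315,410) in the crop. The bar looks perhaps 2° short, so I fit it precisely.

```bash
cat > fit.py <<'E'
from h import *
im=imaging.get_image("top"); f=im["frame"]; g=cv2.cvtColor(f,cv2.COLOR_RGB2GRAY); hsv=cv2.cvtColor(f,cv2.COLOR_RGB2HSV)
def ang(w):
    v=cv2.fitLine(np.array(w,np.float32),cv2.DIST_HUBER,0,.01,.01).ravel(); return np.degrees(np.arctan2(v[1],v[0]))%180
v,u=np.nonzero(g>190); w=np.array([atz(im,(a,b),261)[:2] for a,b in zip(u,v)]); 
H=np.array([626.5,78.5]); e=np.array([np.cos(np.radians(220)),np.sin(np.radians(220))]); n=np.array([-e[1],e[0]])
k=(abs((w-H)@n)<18)&((w-H)@e>55)&((w-H)@e<145); print("bar",k.sum(),ang(w[k])+180,w[k].mean(0), "from H", np.degrees(np.arctan2(*(w[k].mean(0)-H)[::-1]))%360)
# head disc centre
k=(np.linalg.norm(w-[478,-48],axis=1)<55); c,r=cv2.minEnclosingCircle(np.array([atz(im,(a,b),251)[:2] for a,b in zip(u[k],v[k])],np.float32)); print("head",w[k].mean(0),c,r)
k=(np.linalg.norm(w-H,axis=1)<60); m=np.array([atz(im,(a,b),226)[:2] for a,b in zip(u[k],v[k])],np.float32); print("disc",cv2.minEnclosingCircle(m))
f0=cv2.imread("pics/top0.png"); h0=cv2.cvtColor(f0,cv2.COLOR_BGR2HSV)
m=cv2.inRange(h0,(0,70,100),(8,255,255))|cv2.inRange(h0,(172,70,100),(180,255,255)); m[:175]=0;m[205:]=0;m[:,:285]=0;m[:,312:]=0
v,u=np.nonzero(m); w=np.array([atz(im,(a,b),226)[:2] for a,b in zip(u,v)]); print("mark",len(w),ang(w)+180,w.mean(0))
g0=cv2.cvtColor(f0,cv2.COLOR_BGR2GRAY); v,u=np.nonzero(g0[165:207,283:313]<50); w=np.array([atz(im,(a+283,b+165),263)[:2] for a,b in zip(u,v)]); print("hub",len(w),w.mean(0))
y=cv2.inRange(h0,(22,120,100),(35,255,255)); y[:190]=0;y[200:]=0;y[:,:326]=0;y[:,357:]=0
v,u=np.nonzero(y); print("handle",ang([atz(im,(a,b),172)[:2] for a,b in zip(u,v)]))
b=cv2.inRange(h0,(105,120,60),(125,255,255))[:, 310:382]; V=[(c+310,np.nonzero(b[:200,c])[0].max()) for c in range(b.shape[1])]
print("front edge",ang([atz(im,p,200)[:2] for p in V]))
E
python3 fit.py
```

```text
bar 152 218.83218 [551.25528279  12.04853493] from H 221.4489446902799
head [476.89782077 -45.78518221] (476.2093505859375, -47.63277053833008) 54.789085388183594
disc ((632.3624877929688, 66.31629180908203), 55.78318786621094)
mark 17 223.34595 [606.197264    54.48587471]
hub 33 [629.97631648  69.92619885]
handle 85.9469
front edge 85.88077
```

The fit gives the hinge at about (630,75) and the bar at 218.7°, against the 220.9° wanted. I'll correct it by about 2.2°.

```bash
python3 - <<'E'
from h import *
go((538,0,365),131)
E
```

```text
[  22.2 -311.7   35.3] [-0.      0.     -0.0021]
```

>>> {"api": "arm_command", "payload": {"rows": [{"grip":0.5,"linear":[3,-45,0],"rot":[0,0,0]},{"grip":0.5,"linear":[6,-90,0],"rot":[0,0,0]},{"grip":0.5,"linear":[10,-135,0],"rot":[0,0,0]},{"grip":0.5,"linear":[13,-180,0],"rot":[0,0,0]},{"grip":0.5,"linear":[16,-225,0],"rot":[0,0,0]},{"grip":0.5,"linear":[19,-270,0],"rot":[0,0,0]},{"grip":0.5,"linear":[22,-312,10],"rot":[0,0,0]},{"grip":0.5,"linear":[22,-312,35],"rot":[0,0,0]},{"grip":0.5,"linear":[22,-312,35],"rot":[0,0,0]},{"grip":0.5,"linear":[22,-312,35],"rot":[0,0,0]}]}}

```text
clock: 23.78
position: [538.6, 0.2, 366.5]
ee_rot: [-0.35, 0.937, -0.0, 0.001]
contact_force: [-0.1, 0.7, -0.7]
gripper_width: 42.9
grasp_force: 0.0
```

```bash
python3 - <<'E'
from h import *
print(arm.read_state()["position"])
go((538,-0.5,231),131); go((540.2,-3.1,231),131)
E
```

```text
[5.38621906e+02 2.27865500e-01 3.66463039e+02]
[  1.1   0.  135.5] [-0.0013  0.0011 -0.0011]
[  1.1  -3.4 135.5] [-0.0013  0.0011 -0.0011]
```

>>> {"api": "arm_command", "payload": {"rows": [{"grip":0.5,"linear":[1,0,30],"rot":[0,0,0]},{"grip":0.5,"linear":[1,0,60],"rot":[0,0,0]},{"grip":0.5,"linear":[1,0,90],"rot":[0,0,0]},{"grip":0.5,"linear":[1,0,120],"rot":[0,0,0]},{"grip":0.5,"linear":[1,-1,135],"rot":[0,0,0]},{"grip":0.3,"linear":[1,-3.5,135],"rot":[0,0,0]},{"grip":0.3,"linear":[1,-3.5,135],"rot":[0,0,0]},{"grip":0.15,"linear":[1,-3.5,135],"rot":[0,0,0]},{"grip":0.15,"linear":[1,-3.5,135],"rot":[0,0,0]},{"grip":0.15,"linear":[1,-3.5,135],"rot":[0,0,0]}]}}

```text
clock: 25.02
position: [540.4, -3.1, 231.9]
ee_rot: [-0.35, 0.937, -0.0, 0.001]
contact_force: [-1.4, 2.6, 5.6]
gripper_width: 14.7
grasp_force: 59.9
```

>>> {"api": "arm_command", "payload": {"rows": [{"grip":0.3,"linear":[0,0,0],"rot":[0,0,0]},{"grip":0.45,"linear":[0,0,0],"rot":[0,0,0]},{"grip":0.45,"linear":[0,0,0],"rot":[0,0,0]},{"grip":0.45,"linear":[0,0,-20],"rot":[0,0,0]},{"grip":0.45,"linear":[0,0,-60],"rot":[0,0,0]},{"grip":0.45,"linear":[0,0,-110],"rot":[0,0,0]},{"grip":0.45,"linear":[0,0,-160],"rot":[0,0,0]}]}}

```text
clock: 25.9
position: [539.7, -3.4, 391.7]
ee_rot: [-0.349, 0.937, -0.0, -0.0]
contact_force: [1.5, -0.1, 0.2]
gripper_width: 38.2
grasp_force: 0.0
```

>>> {"api": "arm_command", "payload": {"rows": [{"grip":0.45,"linear":[0,30,0],"rot":[0,0,0]},{"grip":0.45,"linear":[0,75,0],"rot":[0,0,0]},{"grip":0.45,"linear":[-5,120,0],"rot":[0,0,0]},{"grip":0.45,"linear":[-10,165,0],"rot":[0,0,0]},{"grip":0.45,"linear":[-15,210,0],"rot":[0,0,0]},{"grip":0.45,"linear":[-20,255,0],"rot":[0,0,0]},{"grip":0.45,"linear":[-20,295,0],"rot":[0,0,0]},{"grip":0.45,"linear":[-20,310,0],"rot":[0,0,0]},{"grip":0.45,"linear":[-20,310,0],"rot":[0,0,0]},{"grip":0.45,"linear":[-20,310,0],"rot":[0,0,0]}]}}

```text
clock: 27.15
position: [352.5, 243.7, 390.3]
ee_rot: [-0.349, 0.937, -0.0, -0.0]
contact_force: [0.0, -0.6, 0.9]
gripper_width: 38.4
grasp_force: 0.0
```

```bash
python3 fit.py | head -2; python3 - <<'E'
from h import *
f=[imaging.get_image(n)["frame"][120:280,220:460] for n in("top","side")]
cv2.imwrite("pics/end.png",cv2.resize(np.vstack(f)[:,:,::-1],(450,600)))
E
```

```text
bar 148 220.90575 [554.5046864    8.98016835] from H 223.9978443409121
head [482.17353938 -51.26780084] (477.44781494140625, -48.2388916015625) 54.806427001953125
```

View pics/end.png

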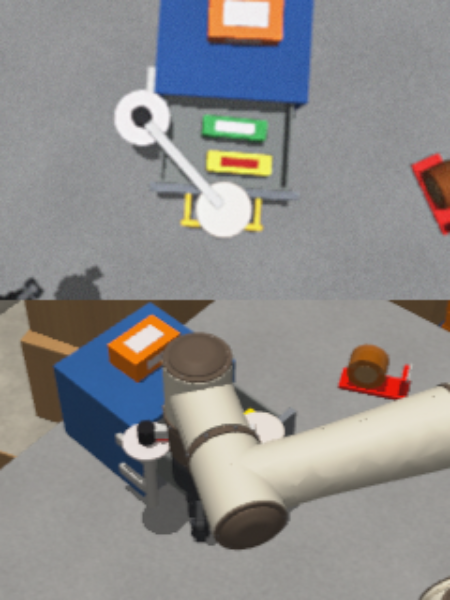

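The bar now reads 220.9°, which is 45° inward. The drawer is at its stop, the toys are upright and the robot is clear, so I hand the job in.

```bash
python3 -c "from h import *; print(job.job_done())"
```

```text
the job is handed in; nothing more can be done
None
```

The upper drawer is out at its stop with both toy boxes upright, the lamp arm measures 45° inward from the top camera, the lower drawer is shut, and the job was handed in at about 27 s with the robot clear (no verdict was returned).

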